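Load the meter's battery pack and press its recessed reset button with the stylus

TASK

Take the battery pack out of its cradle and slide it, contacts first, fully home into the bay of the bench meter, so that only its pull tab sticks out of the mouth. Then take the stylus from its stand, press the meter's recessed reset button all the way down with the tip of the stylus and hold it there for about half a second, and put the stylus back in its stand, tip down. Leave the flux jar, solder reel and screwdriver where they are.

Things in the scene. Friction and masses are not known exactly. Their poses are not given: they have to be found in the camera images.
- pack: Loose battery pack, 0.2 to 0.3 kg: grey block 100 (x) x 44 (y) x 22 (z) mm, +x end: nose with brass contacts; -x end: black pull tab 32 long (x -50 to -82), 14 wide, z 2 to 32. Origin: centre of the block's underside. In the cradle only the block (across y, x -45 to +25) can be gripped. All of the block must enter the bay: put the pack down on the meter's ledge and take it again by the tab.
- pack_nose (a point): Lower edge of the pack's nose: point (50, 0, 0) mm in the pack's frame; same axes.
- pack_tab (a point): Middle of the pull tab: point (-68, 0, 17) mm in the pack's frame. Grip it across y, 14 mm. While the pack lies in the cradle, cheeks beside the tab leave no room for fingers.
- meter: Grey bench meter, fixed. Origin: under the centre of the bay's mouth, at table height; +x points into the bay. A flat ledge, 8 mm high, 130 wide, runs from x -110 to the mouth (x 0), level with the bay's floor. The case (x 0 to 110, 130 wide, top at z 45) holds the bay: 100 deep to a rigid back, 46.5 wide, z 8 to 33, roofed; its sides flare about 5 mm out over the first 12.
- bay_mouth (a point): Centre of the bay's floor at the mouth: (0, 0, 8) mm in the meter's frame; axes as the meter's. Two thin dark lines along the ledge mark the bay's width.
- bay_back (a point): Centre of the bay's floor at its back: (100, 0, 8) mm in the meter's frame. The pack is home when its nose touches here; its block is then flush with the mouth and the tab stands out over the ledge.
- reset_button (a joint): How far the reset button is pressed, m: 0 up, 0.004 fully down. A spring button; it takes about 1 N to start and 4 N to be fully down, and springs back.
- button_top (a point): Centre of the top face of the reset button, a 12 mm white round cap at the bottom of a 14 mm round hole in the top of the meter's case, at (34, 42) mm in the meter's frame. The cap lies 5 mm below the case's top, 40 mm above the table; it is pressed straight down. Fingers do not fit in the hole.
- cradle: Black cradle, fixed. Origin: on the table under the centre of the lying pack's block; same axes as the pack. Base 156 x 60 mm (x -90 to +66), 6 thick: the pack lies on it at z 6. A U of walls round the nose (x +32 to +58) is 22 mm high over the table; two cheeks beside the tab (x -58 to -88, y 11 to 21 either side) and an end wall are 40 mm high. Lift the pack straight up.
- stylus: Stylus (loose, about 40 g), round, 140 mm long. Origin: the end of its tip; +z runs from the tip up to the handle. Steel tip 5 mm in diameter, 20 mm long; cone from z 20 to 32 mm; black handle 14 mm in diameter from z 32 to 140 mm. It starts upright in the stand, tip down, its tip 5 mm above the table.
- stand: Stylus stand, an aluminium block 50 x 50 mm on a 60 x 60 x 5 mm base, 75 mm high in all, fixed to the table. Origin: centre of its underside; z up. A 17 mm square upright hole in the middle of its top, floor 5 mm above the table.
- flux_jar: Bystander: amber jar, 44 mm in diameter, 35 mm high. Origin: centre of its underside.
- solder_reel: Bystander: metal reel standing on its flange, 52 mm in diameter, 36 mm high. Origin: centre of its underside.
- screwdriver: Bystander: black screwdriver lying on the table, 160 mm long, along its x.
Things that resemble listed ones, but are neither listed nor needed, are in the scene too. What is shaped like the pack but turquoise is not meant.

How it is judged (in metres and radians):
On the way, in this order (a step that is already met when the one before it is completed fails the run):
1. the battery pack is fully home in the bay (x of pack_nose in the frame of meter above 0.096 m and y of pack_nose in the frame of meter between -0.006 and 0.006 m and z of pack_nose in the frame of meter between 0.003 and 0.014 m and angle between the x axis of pack and the x axis of meter, either way round below 0.08 rad), for 0.2 s.
2. the reset button is pressed down by the stylus held in the gripper (value of joint reset_button above 0.003 m and contact force between stylus and meter above 1 N and contact force between the fingers and stylus above 1 N), for 0.2 s.
At the end, for the whole second after the job is handed in: The pack's nose is within 4 mm of the back of the bay (block flush with the mouth), the button is up again, and the stylus stands tip down in its stand's hole (tip within 12 mm of the stand's axis and 12 mm of the table's level, leaning less than 0.2 rad); all at rest (all of step 1 and value of joint reset_button below 0.001 m and horizontal distance between stylus and stand below 0.012 m and z of stylus in the frame of stand below 0.012 m and angle between stylus's own z axis and vertical below 0.2 rad and linear speed of each of stylus, pack below 0.02 m/s); the robot touches nothing.
It fails at once if the reset button is pressed before the pack is home (value of joint reset_button above 0.002 m and not (x of pack_nose in the frame of meter above 0.092 m and y of pack_nose in the frame of meter between -0.006 and 0.006 m and z of pack_nose in the frame of meter between 0.003 and 0.014 m and angle between the x axis of pack and the x axis of meter, either way round below 0.08 rad)).
It fails at once if a bystander (flux jar, solder reel, screwdriver) is moved more than 30 mm (distance of any of flux_jar, solder_reel, screwdriver from where it was at the start of the episode above 0.03 m).
It also fails if it takes over 72 s, if anything falls off the work surface, if the arm or the gripper's body presses on something with over 40 N, if the wrist force passes 120 N, or if a joint passes its speed limit or range.

ROBOT

A 6-joint arm with a two-finger parallel gripper is mounted at the origin on the work surface. World frame = base frame: x ahead of the robot, y to its left, z up, the work surface at z = 0. Lengths are in m, angles in degrees, forces in N, time in s.
With the tool pointing down it reaches from about 0.4 to 0.825 m from the base axis. Payload 7 kg.
Tool frame: the origin (TCP) lies midway between the tips of the shut fingers; the grasp point (between the pads) lies 19 mm behind it; z points along the fingers, y is the direction in which the jaws open and shut (so a half turn about z gives the same grasp; the last joint's range is limited). The gripper opens to 88 mm and grips with 3 to 60 N. Pads are 19 mm wide; open, the fingers measure 130 mm over their backs; the gripper's body (78 mm by 193 mm) begins 47 mm behind the grasp point.
Start: joints at [90.476, 20.546, 0.682, 0, -70.136, -16.507], TCP at [0.186, 0.649, 0.227] pointing down, gripper open.
Joint ranges: [-176.03, 176.03], [-82.01, 121.73], [-58.28, 71.71], [-173.87, 95.51], [-174.79, -0.11], [-173.66, 173.66]. Speed limits (degrees/s): [136.94, 136.94, 172.46, 180, 180, 180].

INTERFACE

Orientations are given as a 3x3 rotation matrix whose columns are the frame's x, y, z axes.
In Python, from rig import robot gives the robot as it stands. Calls block until the motion is done:
- robot.goto(position, orientation): joint-space move of the TCP to a pose.
- robot.servo_line(position, ori=None, speed=0.15): straight line of the TCP; ori=None keeps the orientation; speed is the mean speed in m/s.
- robot.movej(angles): joint-space move.
- robot.move_gripper(opening): opening from 0.0 (shut) to 1.0 (fully open); the grip force is fixed at half the most; returns when the fingers have stopped.
- robot.dwell(seconds).
- robot.ik(position, orientation): joint angles nearest the present ones, or None.
- robot.grab_frame(name): name is "side" or "top"; returns (picture, depth): 400x640x3 uint8, red, green, blue; 400x640 float32, m along the optical axis (not along the pixel's ray), 0 where there is no reading.
- robot.camera_info(name): a dict with "vfov" (degrees; the focal length in pixels is half the picture's height over the tangent of half this angle, whatever the lens; pixels are square), "cx", "cy" (the principal point, pixels), "k1" (the pictures are not rectified: a ray, as slopes to the right and down, at radius r is drawn at 1 + k1 r^2 times it, then the intrinsics apply), "view" (4x4, takes a point from world to camera coordinates). Camera axes: x right, y down, z forward; pixel columns grow to the right and rows downward; lengths in m; the calibration is good to about 2 mm. A picture is of the moment at which its call begins. camera_info takes no time and is no camera call.
A pose or a line that the arm cannot do raises robot.Unreachable and nothing moves.
- robot.job_done(): hands the job in, once; it reports no verdict.
Readings, each from a call of its own:
- robot.read_t(): time.
- robot.read_qpos(): joint angles.
- robot.read_qvel(): joint speeds.
- robot.read_effort(): joint torques, N m.
- robot.read_position(): TCP position.
- robot.read_tcp_rot(): TCP orientation.
- robot.read_force(): force on the tool from outside, world axes, zero at the start.
- robot.read_ft_torque(): the same for the moment, N m.
- robot.read_grip_width(): opening from 0.0 (shut) to 1.0 (fully open).
Only numpy, scipy, OpenCV 4.12 (cv2) and the standard library are available. Lean on these libraries where they do the work, as an engineer would, in place of code of your own. Each camera call takes 0.05 s, during which the arm holds its last target. There are 200 camera calls.

## Working session

There is one attempt and no reset: what is moved stays moved. The work goes in short steps, each a Python script; the robot and the scene stay as the last script left them, time stands still between calls to the robot, and variables do not carry over. Pictures are saved under pics/ and viewed, about 8 in all and at most 12, crops included, and the job is handed in when it is done.

```bash
ls; mkdir -p pics; cat > h.py <<'E'
import numpy as np, cv2
from rig import robot
def grab(n):
    p,d=robot.grab_frame(n); return p,d
def save(fn,p): cv2.imwrite('pics/'+fn,cv2.cvtColor(p,cv2.COLOR_RGB2BGR))
def K(n):
    c=robot.camera_info(n); f=200/np.tan(np.radians(c['vfov']/2)); return c,f
def rays(n,uv):
    c,f=K(n); uv=np.atleast_2d(np.array(uv,float))
    s=(uv-[c['cx'],c['cy']])/f; u=s.copy()
    for _ in range(30): u=s/(1+c['k1']*(u**2).sum(1,keepdims=True))
    V=np.array(c['view']); R=V[:3,:3]
    return -R.T@V[:3,3], np.c_[u,np.ones(len(u))]@R
def onz(n,uv,z):
    o,r=rays(n,uv); return o+r*((z-o[2])/r[:,2])[:,None]
def cloud(n,d):
    v,u=np.mgrid[:400,:640]; o,r=rays(n,np.c_[u.ravel(),v.ravel()])
    return (o+r*d.ravel()[:,None]).reshape(400,640,3)
def proj(n,P):
    c,f=K(n); V=np.array(c['view']); q=np.atleast_2d(P)@V[:3,:3].T+V[:3,3]
    s=q[:,:2]/q[:,2:]; s=s*(1+c['k1']*(s**2).sum(1,keepdims=True)); return s*f+[c['cx'],c['cy']]
def down(a):  # tool down, jaw (y) axis along angle a (deg) in world
    a=np.radians(a); y=np.array([np.cos(a),np.sin(a),0]); z=np.array([0,0,-1.]); return np.c_[np.cross(y,z),y,z]
E
python3 - <<'E'
from h import *
for n in ('top','side'):
    p,d=grab(n); save(n+'0.png',p); np.save(n+'0.npy',d); np.save(n+'p0.npy',p)
    c,f=K(n); V=np.array(c['view']); print(n,c['vfov'],c['k1'],f,(-V[:3,:3].T@V[:3,3]).round(3), V[2,:3].round(2), (d==0).mean())
print(robot.read_t(), robot.read_tcp_rot().round(3) if hasattr(robot.read_tcp_rot(),'round') else robot.read_tcp_rot())
E
```

```text
pics
top 42.35323610974796 -0.059402938835549486 516.2555662436746 [0.449 0.068 1.034] [ 0.15  0.01 -0.99] 0.00390625
side 46.30265092399143 -0.1337102020107769 467.7319615355869 [ 0.498 -0.734  0.538] [ 0.09  0.85 -0.52] 0.00405078125
0.1 [[ 0.961 -0.276 -0.   ]
 [-0.276 -0.961 -0.001]
 [ 0.     0.001 -1.   ]]
```

View pics/top0.png

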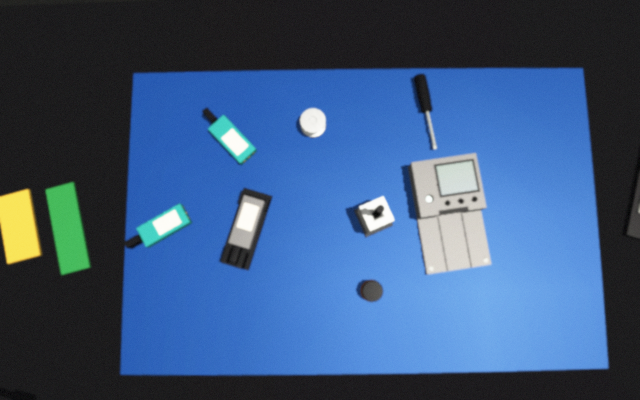

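View pics/side0.png

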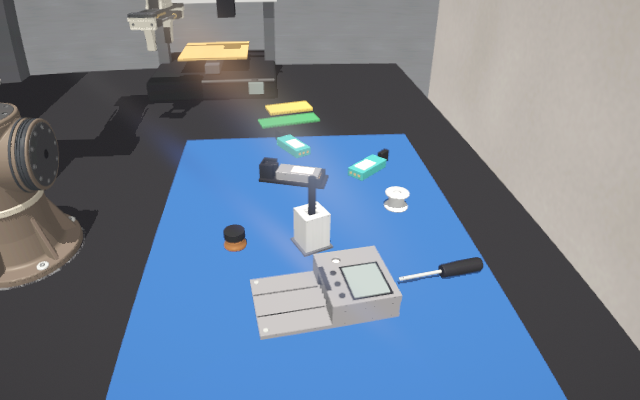

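Top view: the pack in its black cradle is at about (246,228), with the tab downward at (237,257). The look-alikes are the turquoise packs at (232,139) and (163,225), which I reject because the description says grey. The meter case is at (449,185), with its ledge at (455,243) and the button at (429,199). The stand and stylus are at (376,213), jar (371,290), reel (313,122) and screwdriver (427,110).

```bash
python3 - <<'E'
from h import *
p=np.load('topp0.npy'); d=np.load('top0.npy'); C=cloud('top',d)
def box(u0,v0,u1,v1,z0,z1,name):
    m=np.zeros((400,640),bool); m[v0:v1,u0:u1]=1
    m&=(C[...,2]>z0)&(C[...,2]<z1)&(d>0)
    m=cv2.morphologyEx(m.astype(np.uint8),cv2.MORPH_OPEN,np.ones((3,3)))>0
    P=C[m]; (c,s,a)=cv2.minAreaRect((P[:,:2]*1000).astype(np.float32))
    print(name,m.sum(),'z',P[:,2].mean().round(4),P[:,2].std().round(4),'c',np.round(c,1),'s',np.round(s,1),'a',round(a,2))
m=C[100:110,250:300,2]; print('table',m.mean(),m.std(), C[340:350,480:560,2].mean())
box(390,140,510,290,.038,.06,'case')
box(390,140,510,290,.005,.06,'meter')
box(210,175,285,280,.022,.034,'pack block')
box(210,175,285,280,.003,.06,'cradle')
box(210,175,285,280,.034,.06,'tab')
box(340,185,405,245,.06,.09,'stand')
box(340,185,405,245,.1,.2,'stylus')
crop=lambda u,v,w,h:cv2.resize(p[v:v+h,u:u+w],None,fx=4,fy=4,interpolation=cv2.INTER_CUBIC)
a=crop(205,180,90,100); b=crop(400,145,100,140); a=cv2.copyMakeBorder(a,0,b.shape[0]-a.shape[0],0,0,0)
save('crop1.png',np.hstack([a,b]))
E
```

```text
table 0.005237755228195 0.06522102754094768 0.001510849692348844
case 3719 z 0.0453 0.0019 c [ 622.8 -166.6] s [111.1 131.1] a 7.84
meter 7096 z 0.0281 0.0184 c [ 588.9 -171.3] s [262.9 131.1] a 7.87
pack block 1147 z 0.0282 0.0019 c [556.4 229.6] s [ 45.5 100.3] a 71.65
cradle 2311 z 0.024 0.0109 c [545.6 233.9] s [ 63.7 157.2] a 72.83
tab 298 z 0.0393 0.002 c [489.6 250.8] s [42.3 39.7] a 73.77
stand 621 z 0.0744 0.0026 c [564.5 -22.6] s [50.1 50.7] a 23.4
stylus 75 z 0.1383 0.0118 c [563.9 -21.7] s [12.2 12.9] a 89.74
```

View pics/crop1.png

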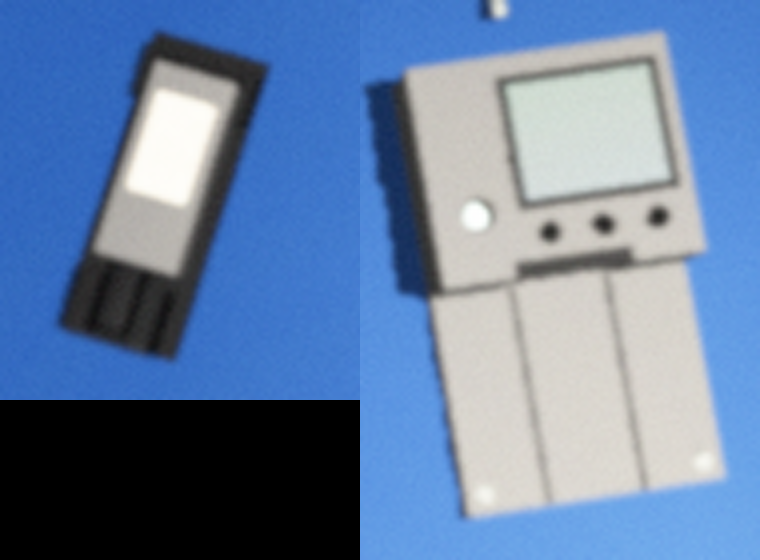

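The crop shows a grey block with a white label between black cradle cheeks, nose up-right. That is the pack, not a turquoise decoy. In the right half, the button is at crop (477,216), which is px (429.2,199). The bay lines run from px (438,216) to (447,270) and from (462,214) to (471,267.5). I'll cross-check these against the depth fits and then grasp.

```bash
python3 - <<'E'
from h import *
w=lambda uv,z:onz('top',uv,z)[:,:2]*1000
print('button',w([(429.25,199)],.04))
L=w([(438,216.25),(447.25,270.5),(461.75,213.75),(471,267.5)],.008); print(L.round(1))
ang=lambda a,b:np.degrees(np.arctan2(*(a-b)[::-1]))
print('line ang',ang(L[0],L[1]),ang(L[2],L[3]),'mid',((L[0]+L[2])/2).round(1),((L[1]+L[3])/2).round(1))
th=np.radians(7.86); R=np.array([[np.cos(th),-np.sin(th)],[np.sin(th),np.cos(th)]]); o=np.array([622.8,-166.6])-R@[55,0]
print('origin',o,'button pred',o+R@[34,42],'lines in meter',((L-o)@R).round(1))
print('ledge corners',((w([(426.75,274.5),(491.5,264.5)],.008)-o)@R).round(1))
B=w([(243,194.5),(265,202),(228,243),(250,249)],.028); print('block',B.round(1),B.mean(0),ang(B[0],B[2]),ang(B[1],B[3]))
for pos,a in [((.5374,.2357,.008),-108),((.4993,-.1836,.012),-82.1)]:
    print(robot.ik(pos,down(a)))
print('jar',w([(371,290)],.035),'reel',w([(313,122)],.036))
E
```

```text
button [[ 595.26559555 -129.61029778]]
[[ 564.9 -152.2]
 [ 457.  -166.2]
 [ 569.4 -200.2]
 [ 462.2 -213.6]]
line ang 7.403933383211294 7.141437388622197 mid [ 567.1 -176.2] [ 459.6 -189.9]
origin [ 568.31671531 -174.12141536] button pred [ 596.25366502 -127.86639574] lines in meter [[  -0.4   22.2]
 [-109.2   23.1]
 [  -2.5  -26. ]
 [-110.5  -24.6]]
ledge corners [[-110.8   64.6]
 [-110.9  -66.2]]
block [[610.  235.7]
 [594.6 191.9]
 [514.4 263.9]
 [502.4 220.6]] [555.33492261 228.03019828] -16.418409722409105 -17.273609883667216
[ 4.27595349e+01  2.53878621e+01 -2.48283444e+01  2.54444375e-14
 -3.97837935e+01  2.92404651e+01]
[  0.94386956  21.122687   -31.81382632   0.         -37.06348668
  96.95613044]
jar [[421.61349549 -12.57967053]] reel [[754.20820066  96.0321526 ]]
```

```bash
python3 - <<'E'
from h import *
a=-17.2; u=np.array([np.cos(np.radians(a)),np.sin(np.radians(a))])
g=np.array([.556,.2293])-.02*u
R=down(a-90)
robot.goto([*g,.13],R); print(robot.read_t())
robot.servo_line([*g,.008],speed=.12)
print(robot.read_t(),robot.read_position(),robot.read_force(), robot.read_grip_width())
robot.move_gripper(0.0)
print(robot.read_t(),robot.read_position(),robot.read_force(), robot.read_grip_width()*88)
robot.servo_line([*g,.11],speed=.12)
print(robot.read_t(),robot.read_force(), robot.read_grip_width()*88)
E
```

```text
2.0833
3.25 [0.53736014 0.23560682 0.00869728] [ 0.00617492  0.89856228 -0.50114676] 1.000251766341463
4.025 [0.53691962 0.23527142 0.00800657] [-0.59753651  0.71257323  0.23658159] 44.19740362223251
5.025 [-0.31355983  0.95462631 -2.8499104 ] 44.11839996308395
```

```bash
cat >> h.py <<'E'
def meter(o=(.56845,-.1751),th=7.7):
    t=np.radians(th); return np.array(o),np.array([[np.cos(t),-np.sin(t)],[np.sin(t),np.cos(t)]]),th
def mp(x,y,z,**k):
    o,R,_=meter(**k); return [*(o+R@[x,y]),z]
def st(*a): print(*a,round(robot.read_t(),2),np.round(robot.read_position(),4),np.round(robot.read_force(),2),round(robot.read_grip_width()*88,2))
E
python3 - <<'E'
from h import *
p=robot.read_position(); robot.servo_line([p[0],p[1],.22],speed=.25)
R=down(7.7-90)
robot.goto(mp(-.078,0,.22),R); st()
robot.servo_line(mp(-.078,0,.03),speed=.2); robot.servo_line(mp(-.078,0,.0104),speed=.04); st('placed')
robot.move_gripper(1.0); st('open')
robot.servo_line(mp(-.078,0,.25),speed=.3)
q=robot.read_qpos(); q[0]+=45; robot.movej(q); st()
for n in ('top','side'):
    p,d=grab(n); np.save(n+'1.npy',d); np.save(n+'p1.npy',p)
    if n=='top': save('top1.png',cv2.resize(p[140:290,395:505],None,fx=5,fy=5,interpolation=cv2.INTER_CUBIC)[:600*2][:750])
E
```

```text
7.17 [ 0.4914 -0.1851  0.2197] [ 0.71  0.22 -2.65] 44.13
placed 8.92 [ 0.4909 -0.1856  0.0101] [ 0.1   0.32 -2.61] 43.98
open 9.82 [ 0.4912 -0.1855  0.0104] [ 1.8  -0.87  0.49] 88.24
12.26 [0.4779 0.215  0.2487] [ 0.27 -0.24  0.32] 87.84
```

```bash
python3 - <<'E'
from h import *
p=np.load('topp1.npy'); a=cv2.resize(p[140:290,395:505],None,fx=4,fy=4,interpolation=cv2.INTER_CUBIC)
s=np.load('sidep1.npy'); b=cv2.resize(s[230:350,235:355],None,fx=3,fy=3,interpolation=cv2.INTER_CUBIC); b=cv2.copyMakeBorder(b,0,240,0,0,0)
save('c2.png',np.hstack([a,b]))
d=np.load('top1.npy'); C=cloud('top',d); o,R,th=meter()
m=np.zeros((400,640),bool); m[190:290,395:505]=1; Q=(C[...,:2]-o)@R*1000
m&=(C[...,2]>.022)&(C[...,2]<.036)&(Q[...,0]<-3)&(abs(Q[...,1])<40)
m=cv2.morphologyEx(m.astype(np.uint8),cv2.MORPH_OPEN,np.ones((3,3)))>0
print(C[m][:,2].mean(),cv2.minAreaRect(Q[m].astype(np.float32)))
m=(C[...,2]>.038)&(C[...,2]<.055)&(Q[...,0]>-20)&(Q[...,0]<130)&(abs(Q[...,1])<80)
print('case',cv2.minAreaRect(Q[m].astype(np.float32)))
E
```

```text
0.029723544576088865 ((-58.007484436035156, 0.17505264282226562), (45.349674224853516, 102.659912109375), 88.84837341308594)
case ((54.945980072021484, 0.48836517333984375), (111.1749496459961, 131.93955993652344), 0.28491926193237305)
```

View pics/c2.png

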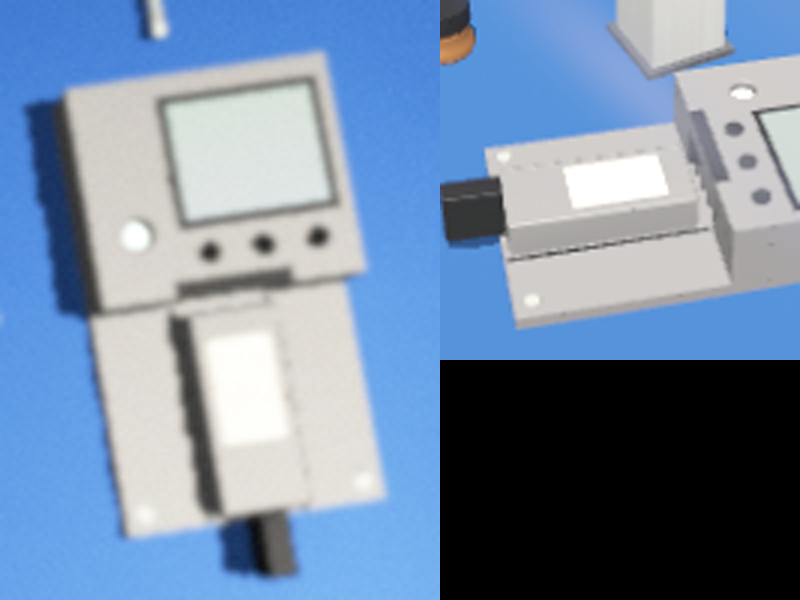

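Top crop: the pack lies flat on the ledge with its nose about 8 mm short of the mouth (crop y≈300) and the tab toward the robot. Side crop: the near bay line at (510,258)–(700,228) runs nearly parallel to the pack's lower edge. I'll fit the relative offset and yaw more finely.

```bash
python3 - <<'E'
from h import *
o,R,th=meter()
def mid(f,z0,z1,x0,x1,yw,tag):
    C=cloud('top',np.load(f)); Q=(C[...,:2]-o)@R*1000; Z=C[...,2]*1000
    m=(Z>z0)&(Z<z1)&(abs(Q[...,1])<yw)
    E=[]
    for x in np.arange(x0,x1,4):
        k=m&(abs(Q[...,0]-x)<2); y=Q[...,1][k]
        E.append((x,np.percentile(y,1.5),np.percentile(y,98.5)))
    E=np.array(E); 
    for i in (1,2):
        c=np.polyfit(E[:,0],E[:,i],1); r=E[:,i]-np.polyval(c,E[:,0]); k=abs(r)<2*r.std()
        c=np.polyfit(E[k,0],E[k,i],1); print(tag,i,'slope deg',np.degrees(c[0]).round(2),'y at mid',np.polyval(c,(x0+x1)/2).round(2), 'at 0',c[1].round(2))
mid('top1.npy',24,36,-100,-15,40,'pack')
mid('top1.npy',40,55,8,104,80,'case')
mid('top0.npy',40,55,8,104,80,'case0')
mid('top0.npy',4,14,-104,-6,80,'ledge0')
# side view: line and pack near lower edge
c=lambda u,v:(235+(u-440)/3,230+v/3)
L=onz('side',[c(507,260),c(700,228),c(513,251),c(700,226)],.008)[:,:2]; print(((L-o)@R*1000).round(1))
E
```

```text
pack 1 slope deg 0.21 y at mid -19.88 at 0 -19.67
pack 2 slope deg -0.95 y at mid 21.36 at 0 20.41
case 1 slope deg 0.04 y at mid -61.75 at 0 -61.79
case 2 slope deg 0.12 y at mid 63.94 at 0 63.82
case0 1 slope deg 0.32 y at mid -61.64 at 0 -61.95
case0 2 slope deg -0.23 y at mid 63.75 at 0 63.97
ledge0 1 slope deg 1.0 y at mid -62.32 at 0 -61.36
ledge0 2 slope deg -0.34 y at mid 63.55 at 0 63.22
[[-108.7  -24.2]
 [  -6.   -22.6]
 [-104.8  -18.5]
 [  -5.7  -21.2]]
```

```bash
python3 - <<'E'
from h import *
K0={}; K1=dict(o=tuple(meter()[0]+meter()[1]@[0,.0002]),th=8.0)
robot.goto(mp(-.078,0,.25),down(7.7-90)); 
robot.servo_line(mp(-.078,0,.0104),speed=.3); st('down')
robot.move_gripper(0.0); st('grip')
robot.servo_line(mp(-.074,0,.0107,**K1),down(8.0-90),speed=.04); st('adj')
for n in (.006,.016,.030,.042):
    robot.servo_line(mp(n-.07,0,.0107,**K1),speed=.04); f=np.array(robot.read_force()); st(n,(meter(**K1)[1].T@f[:2]).round(2))
    if abs(f[:2]).max()>15: print('STOP');break
E
```

```text
down 14.8 [ 0.4914 -0.1848  0.0101] [-0.65  0.25 -0.64] 87.62
grip 15.57 [ 0.4911 -0.1856  0.0104] [ 0.29 -0.45  0.85] 44.03
adj 15.82 [ 0.4952 -0.1852  0.0105] [ 0.02 -0.01 -1.77] 44.13
0.006 [0.13 0.15] 16.23 [ 0.5052 -0.1837  0.0105] [ 0.11  0.16 -1.68] 43.83
0.016 [-0.24  0.82] 16.62 [ 0.5153 -0.1823  0.0106] [-0.35  0.78 -3.33] 43.6
0.03 [-0.85  0.36] 17.12 [ 0.5289 -0.1804  0.0105] [-0.89  0.24 -3.67] 43.85
0.042 [-1.09  0.83] 17.57 [ 0.5408 -0.1787  0.0106] [-1.19  0.68 -2.81] 44.32
```

```bash
python3 - <<'E'
from h import *
K1=dict(o=tuple(meter()[0]+meter()[1]@[0,.0002]),th=8.0); R=meter(**K1)[1]
robot.servo_line(mp(-.028,0,.0102,**K1),speed=.02)
robot.move_gripper(1.0)
robot.servo_line(mp(-.080,0,.013,**K1),speed=.15); st('back')
robot.move_gripper(0.0); st('tab grip')
f0=np.array(robot.read_force())
x=-.080
def fx(): return (R.T@(np.array(robot.read_force())-f0)[:2]).round(2)
for x in (-.065,-.05,-.035,-.028):
    robot.servo_line(mp(x,0,.013,**K1),speed=.06); print(x,fx())
    if abs(fx()).max()>15: print('STOP'); break
else:
    while x<-.014:
        x+=.001; robot.servo_line(mp(x,0,.013,**K1),speed=.03); print(round(x,3),fx(),end=' ')
        if fx()[0]<-10: break
robot.dwell(.3); st('end'); print(fx())
E
```

```text
back 19.23 [ 0.4894 -0.1862  0.0134] [1.26 0.42 0.28] 88.0
tab grip 20.38 [ 0.4892 -0.186   0.013 ] [ 0.13 -0.06  0.6 ] 14.12
-0.065 [0.06 0.41]
-0.05 [ 0.37 -0.23]
-0.035 [0.01 0.09]
-0.028 [-0.73 -0.75]
-0.027 [-1.19  0.58] -0.026 [ 0.43 -0.84] -0.025 [0.33 0.81] -0.024 [-0.69 -0.26] -0.023 [-0.71  0.25] -0.022 [-5.31  0.58] -0.021 [-7.41  1.02] -0.02 [-11.34   1.72] end 24.14 [ 0.5456 -0.178   0.0129] [-10.33   0.22   6.76] 14.0
[-10.32   1.74]
```

```bash
python3 - <<'E'
from h import *
K1=dict(o=tuple(meter()[0]+meter()[1]@[0,.0002]),th=8.0)
robot.move_gripper(1.0); st('open')
p=robot.read_position(); robot.servo_line([p[0],p[1],.26],speed=.35)
s=[.5643,-.0222]
robot.goto([*s,.26],down(-82)); st('above stylus')
p,d=grab('side'); np.save('sidep2.npy',p); 
p2,d2=grab('top'); 
a=cv2.resize(p[150:340,235:405],None,fx=3,fy=3,interpolation=cv2.INTER_CUBIC)
save('c3.png',a); save('top2.png',p2)
E
```

```text
open 25.42 [ 0.5486 -0.1777  0.013 ] [ 0.33  0.24 -0.18] 87.85
above stylus 26.95 [ 0.5638 -0.0216  0.2587] [-0.23 -0.84 -0.08] 88.36
```

View pics/c3.png

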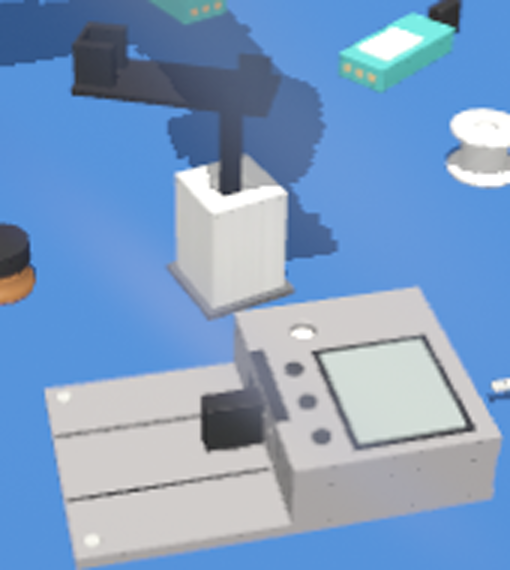

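The pack is in: only the black tab (crop 232,418) stands out of the mouth. The stylus is upright in its stand, with the handle at crop (231,150). I'll grip it next.

```bash
python3 - <<'E'
from h import *
s=[.5643,-.0222]
robot.servo_line([*s,.097],speed=.2); st('down')
robot.move_gripper(0.0); st('grip')
robot.servo_line([*s,.215],speed=.2); 
robot.dwell(.2); st('up'); T=robot.read_position()
p,d=grab('side'); np.save('sidep3.npy',p); np.save('side3.npy',d)
uv=proj('side',np.array([[T[0],T[1],T[2]-.092],[T[0],T[1],T[2]-.06]])); print(uv.round(1))
u,v=uv[0].astype(int)
a=cv2.resize(p[v-75:v+45,u-55:u+55],None,fx=5,fy=5,interpolation=cv2.INTER_CUBIC); print(u-55,v-75)
save('c4.png',a)
E
```

```text
down 28.02 [ 0.5651 -0.0224  0.098 ] [-0.69 -0.08  0.23] 87.93
grip 29.17 [ 0.5643 -0.0222  0.097 ] [0.9  0.38 0.41] 13.62
up 30.11 [ 0.5636 -0.0223  0.2135] [-0.93 -0.76 -0.17] 13.41
[[311.2 188.5]
 [311.4 172.5]]
256 113
```

View pics/c4.png

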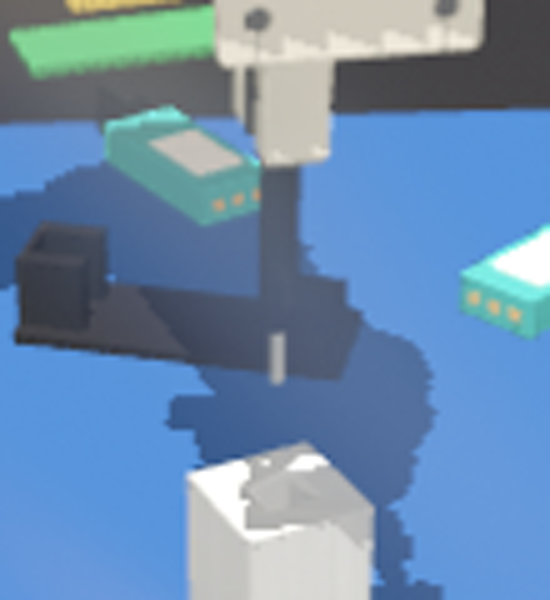

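The tip is at crop (278,383), which is px (311.6,189.6). The prediction for a straight, vertical stylus was (311.2,188.5), so its tip is under the TCP to within about 1 mm. Now pressing the button.

```bash
python3 - <<'E'
from h import *
b=[.5958,-.1290]
robot.servo_line([*b,.215],speed=.15); robot.servo_line([*b,.145],speed=.15); robot.dwell(.2); st('above')
f0=robot.read_force()[2]; z=.145
while z>.122:
    z-=.0015; robot.servo_line([*b,z],speed=.03); robot.dwell(.05)
    f=np.mean([robot.read_force()[2] for _ in range(5)])-f0; q=robot.read_position()
    print(round(z,4),np.round(q,4),f.round(2))
    if f>6.5: break
robot.dwell(.7); st('held'); print(robot.read_force()[2]-f0, np.round(robot.read_force(),2))
p,d=grab('side'); np.save('sidep4.npy',p)
E
```

```text
above 31.87 [ 0.5965 -0.1289  0.1463] [-0.29  0.07 -0.86] 13.78
0.1435 [ 0.5958 -0.129   0.1436] 0.9
0.142 [ 0.5957 -0.129   0.1419] 0.62
0.1405 [ 0.5958 -0.129   0.1404] -0.16
0.139 [ 0.5958 -0.129   0.1389] 0.21
0.1375 [ 0.5957 -0.129   0.1374] 0.36
0.136 [ 0.5958 -0.129   0.1359] 0.64
0.1345 [ 0.5957 -0.129   0.1344] -0.3
0.133 [ 0.5958 -0.129   0.1329] 0.15
0.1315 [ 0.596  -0.129   0.1317] 1.62
0.13 [ 0.596  -0.129   0.1302] 1.99
0.1285 [ 0.596  -0.129   0.1287] 4.1
0.127 [ 0.5962 -0.1291  0.1277] 6.98
held 36.17 [ 0.5961 -0.1291  0.1276] [-0.41  0.54  5.97] 13.37
6.830666053178762 [-0.41  0.54  5.97]
```

The button bottomed: contact came at TCP z≈0.1325, force rose from 1.6 to 6.9 N over about 4.5 mm, and I held it for 0.7 s. I'll return to above the stand and check the stylus before inserting it.

```bash
python3 - <<'E'
from h import *
s=[.5643,-.0222]
robot.servo_line([.5958,-.129,.215],speed=.15); robot.servo_line([*s,.215],speed=.15); robot.dwell(.2); st('up'); T=robot.read_position()
p,d=grab('side'); uv=proj('side',np.array([[T[0],T[1],T[2]-.092]])); print(uv.round(1))
a=cv2.resize(p[113:233,256:366],None,fx=5,fy=5,interpolation=cv2.INTER_CUBIC); save('c5.png',a)
E
```

```text
up 38.04 [ 0.5644 -0.0229  0.2148] [ 0.01  0.35 -0.59] 13.14
[[311.7 188. ]]
```

View pics/c5.png

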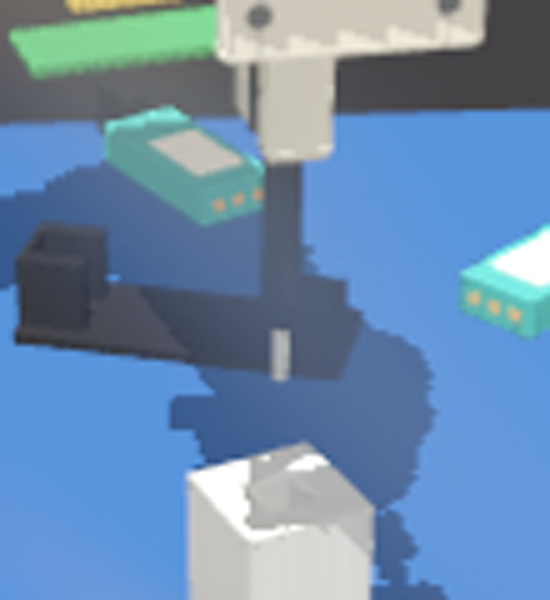

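The stylus has not moved in the grip: the tip is at crop (280,380), matching the prediction. I'll insert it along the same line it came out.

```bash
python3 - <<'E'
from h import *
s=[.5643,-.0222]; f0=np.array(robot.read_force()); ok=True
for z in (.185,.17,.155,.14,.125,.11,.101,.0985):
    robot.servo_line([*s,z],speed=.08); f=np.array(robot.read_force())-f0
    if abs(f).max()>6: print('STOP',z,f); ok=False; break
st('in')
if ok:
    robot.move_gripper(1.0); robot.dwell(.2)
    robot.servo_line([*s,.27],speed=.25); q=robot.read_qpos(); q[0]+=50; robot.movej(q); robot.dwell(.3); st('clear')
    for n in ('top','side'):
        p,d=grab(n); np.save(n+'5.npy',d); np.save(n+'p5.npy',p)
    t=np.load('topp5.npy'); sd=np.load('sidep5.npy')
    a=cv2.resize(t[60:310,290:500],None,fx=2,fy=2,interpolation=cv2.INTER_CUBIC)
    b=cv2.resize(sd[160:340,235:405],None,fx=2,fy=2,interpolation=cv2.INTER_CUBIC)
    b=cv2.copyMakeBorder(b,0,a.shape[0]-b.shape[0],0,0,0); save('c6.png',np.hstack([a,b]))
    C=cloud('top',np.load('top5.npy')); C0=cloud('top',np.load('top0.npy'))
    for D in (C0,C):
        P=D[185:245,340:405]; P=P[(P[...,2]>.11)]; print('stylus',P.mean(0).round(4),P[:,2].max().round(4))
E
```

```text
in 40.79 [ 0.5644 -0.0222  0.0986] [ 0.02  0.17 -0.06] 13.46
clear 45.15 [0.3797 0.4172 0.2692] [-0.27  0.04 -0.99] 88.26
stylus [ 0.5494 -0.011   0.2479] 1.034
stylus [ 0.5382 -0.0015  0.3369] 1.034
```

View pics/c6.png

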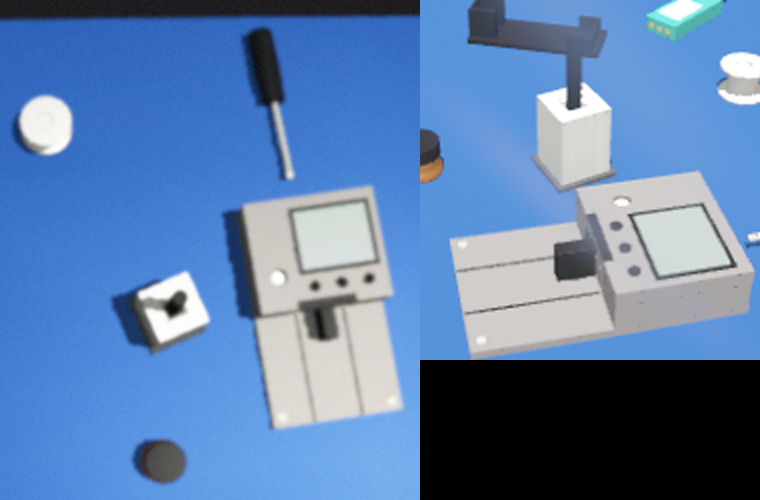

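The stylus stands in its hole (top view crop 175,302), the tab alone is outside the mouth (322,322), and the bystanders haven't moved. I'll make one numeric check of the stylus and then hand in.

```bash
python3 - <<'E'
from h import *
for f in ('top0.npy','top5.npy'):
    C=cloud('top',np.load(f)); P=C[185:245,340:405]; P=P[(P[...,2]>.135)&(P[...,2]<.16)]; print('stylus top',np.median(P,0).round(4),len(P))
d=np.load('top5.npy'); C=cloud('top',d); o,R,_=meter(); Q=(C[...,:2]-o)@R*1000
m=(C[...,2]>.033)&(C[...,2]<.05)&(Q[...,0]<-3)&(Q[...,0]>-100)&(abs(Q[...,1])<30); print('tab x',np.percentile(Q[m],[1,50,99],axis=0).round(1).tolist())
robot.job_done(); print(robot.read_t())
E
```

```text
stylus top [ 0.5637 -0.0223  0.1449] 57
stylus top [ 0.5647 -0.0222  0.1459] 55
tab x [[-32.0, -5.4], [-17.7, 1.3], [-3.4, 6.5]]
the job is handed in; nothing more can be done
the job is handed in; nothing more can be done
```

The job is done and handed in at about 45 s of the 72 s allowed; no verdict was reported.

- **Pack:** I lifted it from the cradle, set it on the ledge and started it into the bay by the block. I then re-gripped it by the tab and pushed it in until it met the back with about 10 N, within 1 mm of where the bay's back should be. The last top picture shows the tab reaching from the mouth to x = -32 mm, which matches fully home.
- **Reset button:** I pressed it with the stylus through about 4.5 mm of TCP travel to 6.8 N and held it there for 0.7 s. I did not measure the button's own travel directly, so "fully down" is inferred from the force and that distance.
- **Stylus:** It is back in its stand, tip down. Its top is at z = 0.146 m, against 0.145 m at the start, and within 1 mm sideways of where it began.
- **Bystanders and clearance:** The flux jar, solder reel and screwdriver look unmoved in the last pictures; I did not measure them. The gripper is open and clear of everything.
- **Checks that disagreed:** My separate measurements of the meter differed by 1 to 2 mm and about 0.5°. I took values between them, and the pack slid in with no more than about 1 N of resistance before the back. My first numeric check of the final stylus position was useless because it included invalid depth pixels, so I repeated it with those filtered out.

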